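# Turn up the warming plate with one stroke along its touch bar

### The arm

A 7-joint arm with a two-finger parallel gripper is mounted at the origin on a cart in front of the work surface, level with it; the furniture and walls round the work are solid. World frame = base frame: x ahead of the robot, y to its left, z up, the work surface at z = 0. Lengths are in mm, angles in rad, forces in N, time in s.
With the tool pointing down it reaches from about 400 to 875 mm from the base axis. Payload 4.4 kg.
Tool frame: the origin (TCP) lies on the centre line of the jaws, within the pads' length; the fingertips stand 11 mm ahead of it and the grasp point (between the pads) lies 8 mm behind it (ctrl.tips_ahead is the distance from the TCP to the fingertips, in mm); z points along the fingers, y is the line along which they close (so a half turn about z gives the same grasp; the last joint's range is limited). The gripper opens to 85 mm and grips with 20 to 120 N. Pads are 22 mm wide; open, the fingers measure 114 mm over their backs; the gripper's body (76 mm by 85 mm) begins 54 mm behind the grasp point. The pads swing forward as they close: fully open they stand 13 mm farther back than shut.
Start: joints at [-1.245, 0.628, 0.038, 1.517, -0.027, 0.996, -0.02], TCP at [248.182, 600.769, 242.313] pointing down, gripper open.
Joint ranges: [-3.06, 3.06], [-0.37, 2.12], [-1.25, 1.32], [0.18, 2.47], [-1.1, 4.24], [0.23, 1.98], [-2.94, 2.94]. Speed limits (rad/s): [2.57, 2.57, 3.14, 3.14, 3.14, 3.14, 3.14].

### API

Orientations are given as [roll, pitch, yaw] about the fixed x, y, z axes, in that order (R = Rz(yaw) Ry(pitch) Rx(roll)).
In Python, from cell import ctrl, eyes, job gives the robot as it stands. The module is installed in compiled form; this text tells all that it offers.
- The arm moves only by the tool carry_out, never from a script. Its argument "moves" is a list of rows, each an object of numbers: "tx", "ty", "tz": the shift along the tool's x, y, z as a fraction of full scale; "twist": the turn about the tool's z as a fraction of full scale; "fingers": the opening, from 0 (shut) to 1 (fully open). In form: [{"tx": .., "ty": .., "tz": .., "twist": .., "fingers": ..}, ...]. A call has 1 to 12 rows; each row shifts and turns the commanded pose from where the row before left it, along the tool's axes as they then stand; what a row does not reach is not made up. Full scale, the value 1, is 0.3 m for a shift and pi rad for a turn. A row lasts 1/8 s, in which the tool goes at most 62.5 mm and 10.7 degrees, less where a joint would pass 70% of its speed; a pose out of reach is approached as far as the arm can. A call with a number of a shift or a turn outside -1 to 1 is refused whole. A call with a gripper value outside its range is refused whole. The fingers move at their own pace and stop on an object; the grip force is fixed at half the most. Time passes only in rows, so rows that do not move let the fingers close. It gives the time, the measured TCP pose, the force, the opening and the grip force at its end, in the units of the state.
- ctrl.read_state(): the state, without advancing time (a new reading comes with each control period).
- eyes.get_image(name): name is "scene" or "side" or "wrist"; returns a dict with "color" (480x640x3 uint8, blue, green, red), "fovy" (degrees; the focal length in pixels is half the picture's height over the tangent of half this angle, whatever the lens; pixels are square), "cx", "cy" (the principal point, pixels), "world_from_camera" (4x4, takes a point from camera to world coordinates). Camera axes: x right, y up, looking along -z (the intrinsics and any distortion apply to the point x, -y, -z); pixel columns grow to the right and rows downward; lengths in mm; the calibration is good to about 2 mm. The wrist camera is an equidistant fisheye: a pixel r from the principal point sees the ray r / f radians off the axis. A picture is of the moment at which its call begins. There is no depth.
- job.finish_job(): hands the job in; it is judged then, once.
The state is a dict: "clock": time; "qpos": joint angles; "qd": joint speeds; "tau": joint torques, N m; "eef_pos": TCP position; "tool_rot": TCP orientation; "force": force on the tool from outside, world axes, zero at the start; "torque": the same for the moment, N m; "width": finger opening in mm; "gripper_force": force on a finger pad.
Only numpy, scipy, OpenCV 4.12 (cv2) and the standard library are available. Lean on these libraries where they do the work, as an engineer would, in place of code of your own. Each camera call takes 0.05 s, during which the arm holds its last target. There are 200 camera calls.

### The job

Turn the round warming plate up to full: with the fingers shut, set the fingertips on the low end of its curved touch bar, beside the smallest dot, and run them lightly along the bar in one unbroken stroke to the full end, beside the largest dot; then lift away. The bar is springy and must be felt to give slightly all the way, but never pressed hard. Pick nothing up, and leave the cup on the plate and everything round it where they stand.

Things in the scene. Friction and masses are not known exactly. Their poses are not given: they have to be found in the camera images.
- warming_plate: round black warming plate, 290 mm across and 26 mm high, fixed to the worktop. Origin: centre of its underside; z up. The curved touch bar lies on its top, centred on the plate's -x direction, on a circle of 120 mm radius about the plate's axis.
- touch_bar (a joint): how far the touch bar is pressed down (m): 0 untouched, 0.008 fully down. The bar is one piece, a half-round aluminium bar 20 mm wide that stands 10 mm above the plate's top, and reaches about 14 mm beyond bar_0 and bar_6 at its ends. It is spring-mounted and moves straight down as a whole: about 1.5 N starts it and 8 N presses it right down; it springs back when let go.
- bar_0 (a point): point on the crest of the touch bar (36 mm above the worktop while untouched), number 1 of 7 from the low end, 44 mm from its neighbours along the arc; on the inner side a white dot, 4 mm across, lies 25 mm nearer the plate's axis (smallest dot: the low end)
- bar_1 (a point): point on the crest of the touch bar (36 mm above the worktop while untouched), number 2 of 7 from the low end, 44 mm from its neighbours along the arc; on the inner side a white dot, 6 mm across, lies 25 mm nearer the plate's axis
- bar_2 (a point): point on the crest of the touch bar (36 mm above the worktop while untouched), number 3 of 7 from the low end, 44 mm from its neighbours along the arc; on the inner side a white dot, 9 mm across, lies 25 mm nearer the plate's axis
- bar_3 (a point): point on the crest of the touch bar (36 mm above the worktop while untouched), number 4 of 7 from the low end, 44 mm from its neighbours along the arc; on the inner side a white dot, 11 mm across, lies 25 mm nearer the plate's axis
- bar_4 (a point): point on the crest of the touch bar (36 mm above the worktop while untouched), number 5 of 7 from the low end, 44 mm from its neighbours along the arc; on the inner side a white dot, 14 mm across, lies 25 mm nearer the plate's axis
- bar_5 (a point): point on the crest of the touch bar (36 mm above the worktop while untouched), number 6 of 7 from the low end, 44 mm from its neighbours along the arc; on the inner side a white dot, 16 mm across, lies 25 mm nearer the plate's axis
- bar_6 (a point): point on the crest of the touch bar (36 mm above the worktop while untouched), number 7 of 7 from the low end, 44 mm from its neighbours along the arc; on the inner side a white dot, 18 mm across, lies 25 mm nearer the plate's axis (largest dot: the full end)
- cup_espresso: small green cup with a handle, 65 mm across (91 with the handle), 55 mm high, standing loose in the middle of the plate inside the bar's arc. Origin: centre of its underside; z up.
- cup_tea: wide green tea cup, 96x122x56 mm, standing on the worktop to the right of the plate, loose. Origin: centre of its underside. To be left alone.
- sugar_canister: round canister with wooden lid, 70x70x100 mm, to the right of the plate, loose. Origin: centre of its underside. To be left alone.
- bowl: blue glazed bowl, 154 mm across, 66 mm high, to the left of the plate, loose. Origin: centre of its underside. To be left alone.
- teaspoon: steel teaspoon, 137x28x10 mm, lying on the worktop to the left of the plate, loose. Origin: centre of its underside. To be left alone.
- sugar_stick: thin paper sugar stick, 104x22x10 mm, lying on the worktop to the right of the plate, loose. Origin: centre of its underside. To be left alone.
- mustard: glass jar with a flat lid, 60 mm across, 80 mm high, to the left of the plate, loose. Origin: centre of its underside. To be left alone.
Not all that is in view belongs to the job. What is shaped like the cup_espresso but purple is not meant.

How it is judged (in metres and radians):
On the way, in this order (a step that is already met when the one before it is completed fails the run):
1. start: the fingertips touch the bar at its low end (within 20 mm of the first point) (horizontal distance between the grasp point and bar_0 below 0.02 m and value of joint touch_bar above 0.0004 m), for 0.05 s.
2. the fingertips, still on the bar, reach point 2 (within 15 mm) (horizontal distance between the grasp point and bar_1 below 0.015 m and value of joint touch_bar above 0.0004 m), for 0.05 s.
3. the fingertips, still on the bar, reach point 3 (within 15 mm) (horizontal distance between the grasp point and bar_2 below 0.015 m and value of joint touch_bar above 0.0004 m), for 0.05 s.
4. the fingertips, still on the bar, reach point 4 (within 15 mm) (horizontal distance between the grasp point and bar_3 below 0.015 m and value of joint touch_bar above 0.0004 m), for 0.05 s.
5. the fingertips, still on the bar, reach point 5 (within 15 mm) (horizontal distance between the grasp point and bar_4 below 0.015 m and value of joint touch_bar above 0.0004 m), for 0.05 s.
6. the fingertips, still on the bar, reach point 6 (within 15 mm) (horizontal distance between the grasp point and bar_5 below 0.015 m and value of joint touch_bar above 0.0004 m), for 0.05 s.
7. the fingertips, still on the bar, reach point 7 (within 20 mm) (horizontal distance between the grasp point and bar_6 below 0.02 m and value of joint touch_bar above 0.0004 m), for 0.05 s.
At the end, for the whole second after the job is handed in: the whole stroke has been made, the bar has sprung back up (pressed less than 0.4 mm), the cup stands upright and at rest within 12 mm of where it stood, and the listed bystanders within 25 mm of where they stood (distance of cup_espresso from where it was at the start of the episode below 0.012 m and angle between cup_espresso's own z axis and vertical below 0.15 rad and value of joint touch_bar below 0.0004 m and linear speed of cup_espresso below 0.02 m/s and distance of each of cup_tea, sugar_canister, bowl, teaspoon, sugar_stick, mustard from where it was at the start of the episode below 0.025 m); the robot touches nothing.
It fails at once if the bar is pressed with more than 20 N (contact force between anything else and touch_bar above 20 N).
It fails at once if the stroke is broken: the fingertips are low over the middle of the bar without pressing it ((horizontal distance between the grasp point and bar_1 below 0.02 m or horizontal distance between the grasp point and bar_2 below 0.02 m or horizontal distance between the grasp point and bar_3 below 0.02 m or horizontal distance between the grasp point and bar_4 below 0.02 m or horizontal distance between the grasp point and bar_5 below 0.02 m) and height (world z) of the grasp point below 0.08 m and value of joint touch_bar below 0.0004 m).
It fails at once if the cup on the plate is shifted by more than 12 mm, tipped or lifted (not (distance of cup_espresso from where it was at the start of the episode below 0.012 m and angle between cup_espresso's own z axis and vertical below 0.15 rad)).
It fails at once if another thing is shifted by more than 25 mm or lifted (distance of any of cup_tea, sugar_canister, bowl, teaspoon, sugar_stick, mustard from where it was at the start of the episode above 0.025 m).
It also fails if it takes over 43 s, if anything falls off the work surface, if the arm or the gripper's body presses on something with over 40 N, if the wrist force passes 120 N, or if a joint passes its speed limit or range.

## Working session

There is one attempt and no reset: what is moved stays moved. The work goes in short steps, Python scripts to look and compute and a tool call to move; the robot and the scene stay as the last step left them, time stands still between calls to the robot, and variables do not carry over. Pictures are saved under pics/ and viewed, at most 10 in all, crops included, and the job is handed in when it is done.

Besides the shell and the picture viewer there is one more tool, called in YAML: its name, and indented under it one key for each argument. carry_out: Moves the arm, as the interface text tells. Its arguments: {"type":"object","properties":{"moves":{"type":"array","items":{"type":"object","properties":{"tx":{"type":"number","minimum":-1,"maximum":1},"ty":{"type":"number","minimum":-1,"maximum":1},"tz":{"type":"number","minimum":-1,"maximum":1},"twist":{"type":"number","minimum":-1,"maximum":1},"fingers":{"type":"number"}}}}},"required":["moves"]}

```bash
mkdir -p pics; python3 - <<'E'
from cell import ctrl, eyes
import cv2,numpy as np
np.set_printoptions(precision=4,suppress=True)
s=ctrl.read_state(); print(s, ctrl.tips_ahead)
for n in ["scene","side","wrist"]:
    i=eyes.get_image(n); cv2.imwrite(f"pics/{n}0.png",i["color"]); print(n,i["fovy"],i["cx"],i["cy"],i["world_from_camera"])
E
```

```text
{'clock': 0.0, 'qpos': array([-1.2448,  0.6293,  0.0385,  1.5184, -0.027 ,  0.9963, -0.02  ]), 'qd': array([ 0.0007, -0.001 ,  0.0015, -0.0005, -0.0025, -0.0007, -0.0005]), 'tau': array([ -0.0004, -56.341 ,   1.2264, -19.3446,   0.0111,   0.0103,
         0.    ]), 'eef_pos': array([247.9647, 600.1683, 241.3893]), 'tool_rot': array([-3.1397,  0.    ,  2.7498]), 'force': array([-0.7203, -0.9377,  0.0859]), 'torque': array([-0.0439,  0.0027,  0.0212]), 'gripper_force': 0.0, 'width': 85.42367724085528} 11.0
scene 42.69809371254984 322.0951832581051 241.36151382079686 [[  -0.0601   -0.8623    0.5029 1246.0666]
 [   0.9982   -0.0511    0.0317   13.4354]
 [  -0.0016    0.5039    0.8638 1335.8217]
 [   0.        0.        0.        1.    ]]
side 52.347233514901255 323.6519184158331 238.8779368610676 [[   0.4291   -0.6259    0.6513 1321.906 ]
 [   0.9031    0.2851   -0.3211 -438.9963]
 [   0.0153    0.726     0.6876  912.2587]
 [   0.        0.        0.        1.    ]]
wrist 65.70646984690485 315.82122002674066 238.0499095441613 [[  0.3819  -0.8792  -0.2849 175.0494]
 [  0.9242   0.3627   0.1195 632.5186]
 [ -0.0017  -0.309    0.9511 373.1613]
 [  0.       0.       0.       1.    ]]
```

View pics/scene0.png

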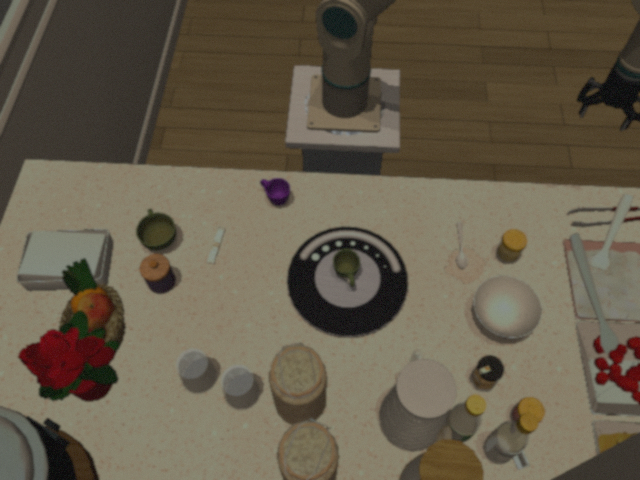

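View pics/side0.png

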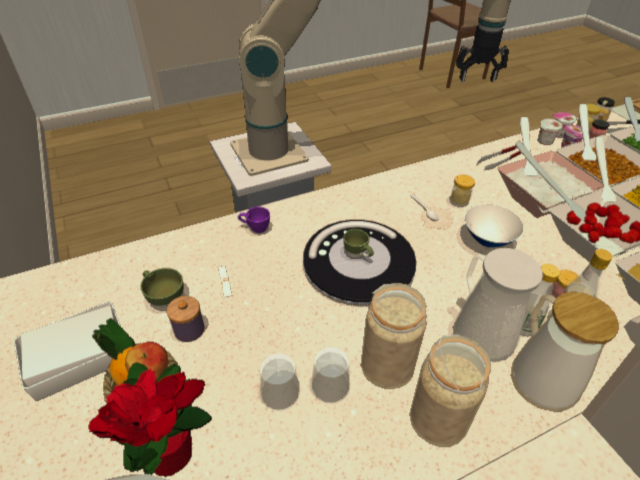

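The plate is at scene (348,280) and side (360,260), with the green cup on it. Candidates for the cup are the green one at scene (346,264), the purple one at (278,190), which is not meant, and the tea cup at (157,232). The bar faces the robot, and the large dots are on the image left. I'll take a close crop and measure the dots.

```bash
cat > h.py <<'E'
import numpy as np,cv2
def ray(im,uv):
    f=240/np.tan(np.radians(im["fovy"])/2)
    W=im["world_from_camera"]
    d=np.array([(uv[0]-im["cx"])/f,-(uv[1]-im["cy"])/f,-1.])
    return W[:3,3],W[:3,:3]@d
def onz(im,uv,z):
    o,d=ray(im,uv); return o+d*(z-o[2])/d[2]
def tri(a,ua,b,ub):
    o1,d1=ray(a,ua);o2,d2=ray(b,ub);d1/=np.linalg.norm(d1);d2/=np.linalg.norm(d2)
    t=np.linalg.lstsq(np.c_[d1,-d2],o2-o1,rcond=None)[0]
    p,q=o1+d1*t[0],o2+d2*t[1]; return (p+q)/2,np.linalg.norm(p-q)
E
python3 - <<'E'
from cell import eyes
from h import *
np.set_printoptions(precision=1,suppress=True)
box={"scene":(280,220,415,340),"side":(295,213,425,305)}
rows=[]
for n,(x0,y0,x1,y1) in box.items():
    im=eyes.get_image(n); c=im["color"][y0:y1,x0:x1]
    big=cv2.resize(c,None,fx=4,fy=4,interpolation=cv2.INTER_CUBIC)
    rows.append(big)
    g=cv2.cvtColor(big,cv2.COLOR_BGR2GRAY)
    # plate outline
    dk=(g<60).astype(np.uint8)
    cs,_=cv2.findContours(dk,cv2.RETR_EXTERNAL,cv2.CHAIN_APPROX_NONE)
    k=max(cs,key=cv2.contourArea); 
    P=np.array([onz(im,(p[0][0]/4+x0-.375,p[0][1]/4+y0-.375),26)[:2] for p in k],np.float32)
    print(n,"plate circle z26",cv2.minEnclosingCircle(P), cv2.fitEllipse(P))
    br=(g>110).astype(np.uint8)
    m,l,st,ce=cv2.connectedComponentsWithStats(br)
    for s,q in zip(st[1:],ce[1:]):
        u=(q[0]/4+x0-.375,q[1]/4+y0-.375)
        if 15<s[4]<8000: print(s[4],np.array(u),onz(im,u,26))
h=max(r.shape[0] for r in rows)
cv2.imwrite("pics/crop_scene.png",rows[0]);cv2.imwrite("pics/crop_side.png",rows[1])
E
```

```text
scene plate circle z26 ((582.5821533203125, 31.159984588623047), 145.25900268554688) ((582.3357543945312, 31.12122344970703), (283.85455322265625, 288.5868835449219), 93.40452575683594)
201 [338.3 243.3] [486.5   5.7  26. ]
110 [352.4 242.9] [483.5  40.2  26. ]
335 [325.3 248. ] [501.8 -25.6  26. ]
47 [365.8 247. ] [493.1  73.7  26. ]
456 [315.  256.4] [526.9 -49.3  26. ]
19 [331.7 254.5] [519.2  -8.9  26. ]
side plate circle z26 ((582.3759765625, 26.618507385253906), 145.4705352783203) ((582.2307739257812, 21.900489807128906), (245.50462341308594, 269.77423095703125), 170.1953125)
142 [344.7 231.6] [480.2  38.5  26. ]
85 [370.6 232.3] [511.4 100.7  26. ]
327 [334.3 236.1] [484.6   5.1  26. ]
26 [382.1 237.2] [541.1 118.9  26. ]
439 [326.2 243.1] [499.7 -25.9  26. ]
607 [322.1 251.9] [524.9 -49.6  26. ]
367 [364.7 254.1] [577.   46.2  26. ]
44 [323.8 292.4] [ 648.9 -103.9   26. ]
47 [334.4 297.9] [674.4 -88.4  26. ]
63 [348.2 301.6] [697.8 -64.3  26. ]
```

View pics/crop_scene.png

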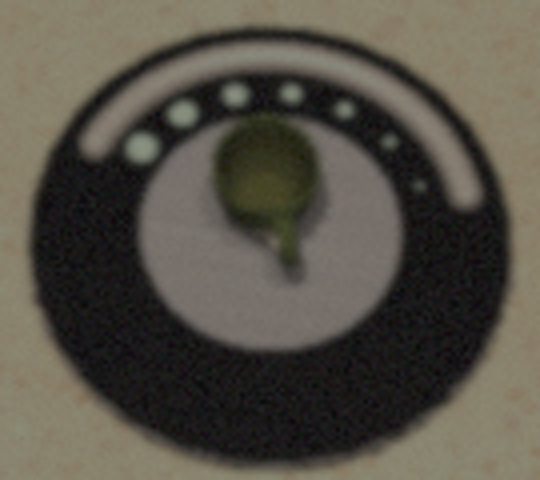

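View pics/crop_side.png

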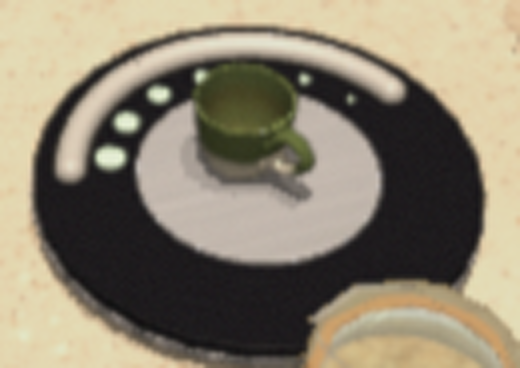

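The crops show seven dots. In the scene crop the smallest is at (420,187) and the largest at (141,149), with the bar outside them and the green cup inside. I'll fit a circle with the known dot spacing and check the heights by triangulation.

```bash
python3 - <<'E'
from cell import eyes,ctrl
from h import *
from scipy.optimize import least_squares
np.set_printoptions(precision=1,suppress=True)
A=eyes.get_image("scene");B=eyes.get_image("side")
S={0:(384.7,266.5),1:(377,255.3),2:(365.8,247),3:(352.4,242.9),4:(338.3,243.3),5:(325.3,248),6:(315,256.4)}
D={1:(370.6,232.3),0:(382.1,237.2),4:(334.3-0,236.1),5:(326.2,243.1),6:(322.1,251.9)}
for k in D: print(k,*tri(A,S[k],B,D[k]))
def fit(obs):
    K=np.array([k for k,_ in obs]);P=np.array([p[:2] for _,p in obs])
    def mod(q,R=95):
        a=q[2]+(3-K)*-0.36667; return np.c_[q[0]+R*np.cos(a),q[1]+R*np.sin(a)]
    r=least_squares(lambda q:(mod(q)-P).ravel(),[582,31,3.05]);
    return r.x,(mod(r.x)-P)
for nm,o in (("sc",[(k,onz(A,S[k],26)) for k in S]),("si",[(k,onz(B,D[k],26)) for k in D])):
  for sg in (1,):
    x,e=fit(o); print(nm,x,"yaw",x[2]-np.pi); print(e)
E
```

```text
1 [513.7 100.6  26.6] 2.9958677726122076
0 [542.8 119.5  25.8] 3.579540326933045
4 [486.2   5.1  26.7] 1.8392436642958025
5 [501.4 -26.1  26.8] 1.7867097740251943
6 [526.4 -49.7  26.9] 1.7724794760115368
sc [578.4  30.8   3. ] yaw -0.10145203222070354
[[-0.6 -0.9]
 [-0.2 -0.1]
 [ 0.4  0.1]
 [ 0.4  0.2]
 [ 0.   0.3]
 [-0.1  0.3]
 [ 0.1  0.2]]
si [575.8  30.6   3. ] yaw -0.0948929472760538
[[ 0.1  0.1]
 [ 0.   0. ]
 [-0.2 -0.1]
 [-0.2 -0. ]
 [ 0.2  0.1]]
```

carry_out:
  moves:
    - {"twist": -0.05, "fingers": 0}
    - {"twist": -0.05, "fingers": 0}
    - {"twist": -0.025, "fingers": 0}
    - {"fingers": 0}

```text
validation failed for argument at $.mo...
```

carry_out:
  moves:
    - {"tx": 0, "ty": 0, "tz": 0, "twist": -0.05, "fingers": 0}
    - {"tx": 0, "ty": 0, "tz": 0, "twist": -0.05, "fingers": 0}
    - {"tx": 0, "ty": 0, "tz": 0, "twist": -0.025, "fingers": 0}
    - {"tx": 0, "ty": 0, "tz": 0, "twist": 0, "fingers": 0}

```text
clock: 0.85
eef_pos: [248.3, 600.7, 242.3]
tool_rot: [3.142, -0.0, 3.141]
force: [-0.9, 0.1, 0.6]
width: 12.5
gripper_force: 0.0
```

carry_out:
  moves:
    - {"tx": -0.08, "ty": -0.127, "tz": 0, "twist": 0, "fingers": 0}
    - {"tx": -0.08, "ty": -0.127, "tz": 0, "twist": 0, "fingers": 0}
    - {"tx": -0.08, "ty": -0.127, "tz": 0, "twist": 0, "fingers": 0}
    - {"tx": -0.08, "ty": -0.127, "tz": 0, "twist": 0, "fingers": 0}
    - {"tx": -0.08, "ty": -0.127, "tz": 0, "twist": 0, "fingers": 0}
    - {"tx": -0.08, "ty": -0.127, "tz": 0, "twist": 0, "fingers": 0}
    - {"tx": -0.08, "ty": -0.127, "tz": 0, "twist": 0, "fingers": 0}
    - {"tx": -0.08, "ty": -0.127, "tz": 0, "twist": 0, "fingers": 0}
    - {"tx": -0.08, "ty": -0.127, "tz": 0, "twist": 0, "fingers": 0}
    - {"tx": -0.08, "ty": -0.127, "tz": 0, "twist": 0, "fingers": 0}
    - {"tx": -0.08, "ty": -0.127, "tz": 0, "twist": 0, "fingers": 0}
    - {"tx": -0.073, "ty": -0.13, "tz": 0, "twist": 0, "fingers": 0}

```text
clock: 2.35
eef_pos: [535.4, 141.7, 242.5]
tool_rot: [3.141, 0.001, 3.141]
force: [0.7, 0.6, 0.1]
width: -0.1
gripper_force: 0.0
```

carry_out:
  moves:
    - {"tx": 0, "ty": 0, "tz": 0.14, "twist": 0, "fingers": 0}
    - {"tx": 0, "ty": 0, "tz": 0.14, "twist": 0, "fingers": 0}
    - {"tx": 0, "ty": 0, "tz": 0.14, "twist": 0, "fingers": 0}
    - {"tx": 0, "ty": 0, "tz": 0, "twist": 0, "fingers": 0}

```text
clock: 2.85
eef_pos: [532.2, 142.2, 113.9]
tool_rot: [-3.14, -0.006, 3.141]
force: [-0.3, 0.4, 0.8]
width: 0.1
gripper_force: 0.0
```

```bash
python3 - <<'E'
from cell import eyes,ctrl
from h import *
im=eyes.get_image("wrist"); c=im["color"].copy()
f=240/np.tan(np.radians(im["fovy"])/2); W=im["world_from_camera"]
def px(p):
    q=W[:3,:3].T@(np.array(p)-W[:3,3]); v=np.array([q[0],-q[1],-q[2]])
    t=np.arctan2(np.hypot(*v[:2]),v[2]); n=v[:2]/np.hypot(*v[:2]); return (im["cx"]+f*t*n[0],im["cy"]+f*t*n[1])
for k in range(7):
    a=3.043+(k-3)*.36667
    for r,z,col in((120,36,(0,0,255)),(95,26,(255,0,0))):
        u=px((578+r*np.cos(a),30.7+r*np.sin(a),z)); cv2.circle(c,tuple(int(round(i)) for i in u),2,col,-1)
s=ctrl.read_state();print(s["eef_pos"],s["force"],s["qpos"])
cv2.imwrite("pics/w1.png",c)
E
```

```text
[533.94231976 142.74727436 115.86049657] [0.36176732 0.43675571 0.01291359] [-0.28476837  0.66598055 -0.04176521  1.90139929  0.04747109  0.57741065
  1.21329618]
```

View pics/w1.png

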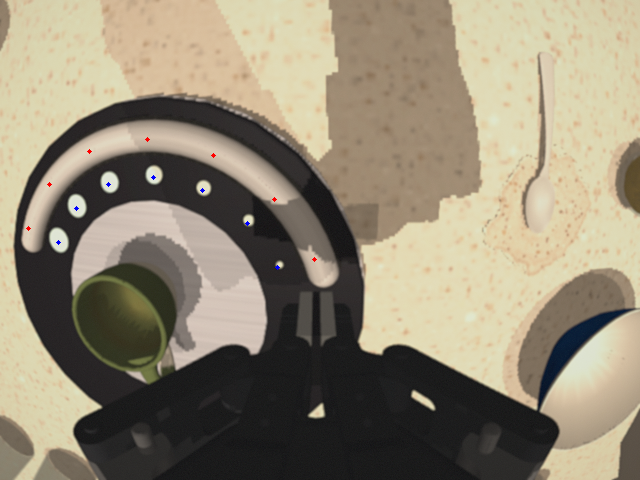

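The dots project to within about 2 mm, so I use a centre of (576.5, 31). Now I'll go down to just above the bar.

carry_out:
  moves:
    - {"tx": 0, "ty": 0, "tz": 0.1, "twist": 0, "fingers": 0}
    - {"tx": 0, "ty": 0, "tz": 0.08, "twist": 0, "fingers": 0}
    - {"tx": 0, "ty": 0, "tz": 0.033, "twist": 0, "fingers": 0}
    - {"tx": 0, "ty": 0, "tz": 0, "twist": 0, "fingers": 0}
    - {"tx": 0, "ty": 0, "tz": 0, "twist": 0, "fingers": 0}

```text
clock: 3.52
eef_pos: [535.5, 143.2, 53.8]
tool_rot: [3.141, 0.002, -3.141]
force: [-0.2, -0.7, -1.1]
width: 0.3
gripper_force: 0.0
```

carry_out:
  moves:
    - {"tx": 0.007, "ty": 0, "tz": 0.012, "twist": 0, "fingers": 0}
    - {"tx": 0, "ty": 0, "tz": 0.012, "twist": 0, "fingers": 0}
    - {"tx": 0, "ty": 0, "tz": 0, "twist": 0, "fingers": 0}
    - {"tx": 0, "ty": 0, "tz": 0, "twist": 0, "fingers": 0}

```text
clock: 4.03
eef_pos: [532.5, 143.0, 45.3]
tool_rot: [3.141, 0.0, -3.141]
force: [-1.7, 0.6, 2.0]
width: -0.1
gripper_force: 1.2
```

```bash
python3 - <<'E'
from cell import eyes,ctrl
import numpy as np
P=[];F=[]
for i in range(8):
    s=ctrl.read_state();P.append(s["eef_pos"]);F.append(s["force"]); eyes.get_image("wrist")
print(np.mean(P,0),np.std(P,0),np.mean(F,0),np.std(F,0))
C=np.array([576.5,31]);Q=np.array([C+120*np.array([np.cos(a),np.sin(a)]) for a in 3.043+(np.arange(0,6.01,.5)-3)*.36667])
print(Q.round(1)); d=np.diff(Q,axis=0)/300; print(np.c_[-d[:,0],d[:,1]].round(4))
E
```

```text
[532.42211103 143.02438757  45.29718209] [0.01781592 0.01279153 0.03519828] [-0.52977102 -0.01591922  2.23366319] [0.51751077 0.46475986 0.4072936 ]
[[532.9 142.8]
 [513.2 133. ]
 [495.7 119.7]
 [480.9 103.5]
 [469.3  84.8]
 [461.2  64.4]
 [457.1  42.8]
 [456.9  20.8]
 [460.8  -0.8]
 [468.5 -21.3]
 [479.9 -40.2]
 [494.5 -56.6]
 [511.8 -70.1]]
[[ 0.0655 -0.0328]
 [ 0.0584 -0.0442]
 [ 0.0494 -0.0541]
 [ 0.0387 -0.0622]
 [ 0.0267 -0.0682]
 [ 0.0138 -0.0719]
 [ 0.0005 -0.0732]
 [-0.0129 -0.0721]
 [-0.0258 -0.0685]
 [-0.0378 -0.0627]
 [-0.0486 -0.0547]
 [-0.0578 -0.045 ]]
```

Contact is confirmed at about 2.2 N. I'll press 2 mm deeper and then begin the stroke.

carry_out:
  moves:
    - {"tx": 0, "ty": 0, "tz": 0.006, "twist": 0, "fingers": 0}
    - {"tx": 0, "ty": 0, "tz": 0, "twist": 0, "fingers": 0}
    - {"tx": 0, "ty": 0, "tz": 0, "twist": 0, "fingers": 0}
    - {"tx": 0.016, "ty": -0.008, "tz": 0, "twist": 0, "fingers": 0}
    - {"tx": 0.016, "ty": -0.008, "tz": 0, "twist": 0, "fingers": 0}
    - {"tx": 0.016, "ty": -0.008, "tz": 0, "twist": 0, "fingers": 0}
    - {"tx": 0.016, "ty": -0.008, "tz": 0, "twist": 0, "fingers": 0}

```text
clock: 5.3
eef_pos: [513.2, 133.1, 43.5]
tool_rot: [3.141, 0.001, -3.141]
force: [2.4, 2.0, 4.3]
width: -0.0
gripper_force: 1.9
```

Tracking is good at (513.2, 133.1), with 4.3 N of force. I'll continue.

carry_out:
  moves:
    - {"tx": 0.0146, "ty": -0.011, "tz": 0, "twist": 0, "fingers": 0}
    - {"tx": 0.0146, "ty": -0.011, "tz": 0, "twist": 0, "fingers": 0}
    - {"tx": 0.0146, "ty": -0.011, "tz": 0, "twist": 0, "fingers": 0}
    - {"tx": 0.0146, "ty": -0.011, "tz": 0, "twist": 0, "fingers": 0}
    - {"tx": 0.0124, "ty": -0.0135, "tz": 0, "twist": 0, "fingers": 0}
    - {"tx": 0.0124, "ty": -0.0135, "tz": 0, "twist": 0, "fingers": 0}
    - {"tx": 0.0124, "ty": -0.0135, "tz": 0, "twist": 0, "fingers": 0}
    - {"tx": 0.0124, "ty": -0.0135, "tz": 0, "twist": 0, "fingers": 0}
    - {"tx": 0.0097, "ty": -0.0155, "tz": 0, "twist": 0, "fingers": 0}
    - {"tx": 0.0097, "ty": -0.0155, "tz": 0, "twist": 0, "fingers": 0}
    - {"tx": 0.0097, "ty": -0.0155, "tz": 0, "twist": 0, "fingers": 0}
    - {"tx": 0.0097, "ty": -0.0155, "tz": 0, "twist": 0, "fingers": 0}

```text
clock: 6.8
eef_pos: [468.9, 85.0, 43.4]
tool_rot: [3.142, -0.0, -3.141]
force: [1.1, 3.5, 4.3]
width: 0.2
gripper_force: 2.0
```

carry_out:
  moves:
    - {"tx": 0.0067, "ty": -0.017, "tz": 0, "twist": 0, "fingers": 0}
    - {"tx": 0.0067, "ty": -0.017, "tz": 0, "twist": 0, "fingers": 0}
    - {"tx": 0.0067, "ty": -0.017, "tz": 0, "twist": 0, "fingers": 0}
    - {"tx": 0.0067, "ty": -0.017, "tz": 0, "twist": 0, "fingers": 0}
    - {"tx": 0.0035, "ty": -0.018, "tz": 0, "twist": 0, "fingers": 0}
    - {"tx": 0.0035, "ty": -0.018, "tz": 0, "twist": 0, "fingers": 0}
    - {"tx": 0.0035, "ty": -0.018, "tz": 0, "twist": 0, "fingers": 0}
    - {"tx": 0.0035, "ty": -0.018, "tz": 0, "twist": 0, "fingers": 0}
    - {"tx": 0, "ty": -0.0183, "tz": 0, "twist": 0, "fingers": 0}
    - {"tx": 0, "ty": -0.0183, "tz": 0, "twist": 0, "fingers": 0}
    - {"tx": 0, "ty": -0.0183, "tz": 0, "twist": 0, "fingers": 0}
    - {"tx": 0, "ty": -0.0183, "tz": 0, "twist": 0, "fingers": 0}

```text
clock: 8.3
eef_pos: [456.9, 20.9, 43.4]
tool_rot: [-3.142, -0.0, -3.141]
force: [1.4, 2.8, 3.9]
width: -0.1
gripper_force: 2.0
```

carry_out:
  moves:
    - {"tx": -0.0032, "ty": -0.018, "tz": 0, "twist": 0, "fingers": 0}
    - {"tx": -0.0032, "ty": -0.018, "tz": 0, "twist": 0, "fingers": 0}
    - {"tx": -0.0032, "ty": -0.018, "tz": 0, "twist": 0, "fingers": 0}
    - {"tx": -0.0032, "ty": -0.018, "tz": 0, "twist": 0, "fingers": 0}
    - {"tx": -0.0064, "ty": -0.0171, "tz": 0, "twist": 0, "fingers": 0}
    - {"tx": -0.0064, "ty": -0.0171, "tz": 0, "twist": 0, "fingers": 0}
    - {"tx": -0.0064, "ty": -0.0171, "tz": 0, "twist": 0, "fingers": 0}
    - {"tx": -0.0064, "ty": -0.0171, "tz": 0, "twist": 0, "fingers": 0}
    - {"tx": -0.0095, "ty": -0.0157, "tz": 0, "twist": 0, "fingers": 0}
    - {"tx": -0.0095, "ty": -0.0157, "tz": 0, "twist": 0, "fingers": 0}
    - {"tx": -0.0095, "ty": -0.0157, "tz": 0, "twist": 0, "fingers": 0}
    - {"tx": -0.0095, "ty": -0.0157, "tz": 0, "twist": 0, "fingers": 0}

```text
clock: 9.8
eef_pos: [480.1, -39.9, 43.4]
tool_rot: [3.142, -0.0, -3.141]
force: [-1.9, 3.3, 3.7]
width: -0.4
gripper_force: 2.0
```

carry_out:
  moves:
    - {"tx": -0.0122, "ty": -0.0137, "tz": 0, "twist": 0, "fingers": 0}
    - {"tx": -0.0122, "ty": -0.0137, "tz": 0, "twist": 0, "fingers": 0}
    - {"tx": -0.0122, "ty": -0.0137, "tz": 0, "twist": 0, "fingers": 0}
    - {"tx": -0.0122, "ty": -0.0137, "tz": 0, "twist": 0, "fingers": 0}
    - {"tx": -0.0145, "ty": -0.0113, "tz": 0, "twist": 0, "fingers": 0}
    - {"tx": -0.0145, "ty": -0.0113, "tz": 0, "twist": 0, "fingers": 0}
    - {"tx": -0.0145, "ty": -0.0113, "tz": 0, "twist": 0, "fingers": 0}
    - {"tx": -0.0145, "ty": -0.0113, "tz": 0, "twist": 0, "fingers": 0}
    - {"tx": 0, "ty": 0, "tz": 0, "twist": 0, "fingers": 0}
    - {"tx": 0, "ty": 0, "tz": 0, "twist": 0, "fingers": 0}

```text
clock: 11.05
eef_pos: [513.0, -70.3, 43.6]
tool_rot: [-3.141, 0.002, -3.141]
force: [0.1, -1.4, 3.7]
width: 0.2
gripper_force: 1.9
```

carry_out:
  moves:
    - {"tx": 0, "ty": 0, "tz": -0.05, "twist": 0, "fingers": 0}
    - {"tx": 0, "ty": 0, "tz": -0.1, "twist": 0, "fingers": 0}
    - {"tx": 0, "ty": 0, "tz": -0.15, "twist": 0, "fingers": 0}
    - {"tx": 0, "ty": 0, "tz": -0.15, "twist": 0, "fingers": 0}
    - {"tx": 0, "ty": 0, "tz": 0, "twist": 0, "fingers": 0}
    - {"tx": 0, "ty": 0, "tz": 0, "twist": 0, "fingers": 0}
    - {"tx": 0, "ty": 0, "tz": 0, "twist": 0, "fingers": 0}
    - {"tx": 0, "ty": 0, "tz": 0, "twist": 0, "fingers": 0}

```text
clock: 12.05
eef_pos: [511.4, -69.5, 177.4]
tool_rot: [3.141, -0.002, -3.14]
force: [0.2, -0.4, -0.6]
width: -0.0
gripper_force: 0.0
```

```bash
python3 - <<'E'
from cell import eyes,job
import cv2
cv2.imwrite("pics/end.png",eyes.get_image("wrist")["color"])
E
```

```text
(no output)
```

View pics/end.png

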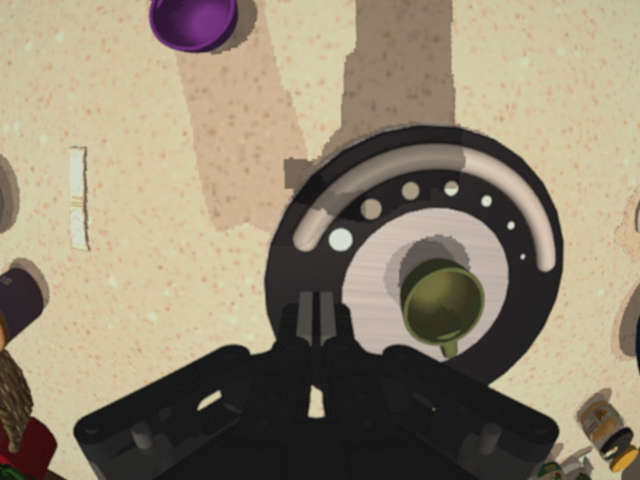

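The picture shows the gripper clear above the full end, with the largest dot at (340,240). The green cup stands upright at (443,305) and nothing looks disturbed.

```bash
python3 -c "
from cell import job
print(job.finish_job())"
```

```text
the job is handed in; nothing more can be done
None
```

I ran the full stroke from the smallest dot to the largest in one unbroken pass at about 4 N, lifted clear and handed the job in; the cup still stood upright on the plate, but no verdict came back.

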